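Tip the barrow of empty sample tins into the crate

ROBOT

A 6-joint arm with a two-finger parallel gripper is mounted at the origin on the work surface. World frame = base frame: x ahead of the robot, y to its left, z up, the work surface at z = 0. Lengths are in m, angles in rad, forces in N, time in s.
With the tool pointing down it reaches from about 0.225 to 0.725 m from the base axis. Payload 3.1 kg.
Tool frame: the origin (TCP) lies on the front face of the gripper's body, between the roots of the fingers; the fingertips stand 73 mm ahead of it and the grasp point (between the pads) lies 54 mm ahead of it; z points along the fingers, y is the line along which they close (so a half turn about z gives the same grasp; the last joint's range is limited). The gripper opens to 85 mm and grips with 20 to 120 N. Pads are 22 mm wide; open, the fingers measure 114 mm over their backs; the gripper's body (76 mm by 85 mm) begins 54 mm behind the grasp point. The pads swing forward as they close: fully open they stand 13 mm farther back than shut.
Start: joints at [1.015, 0.048, 0.099, 1.622, 0, 1.443], TCP at [0.218, 0.478, 0.304] pointing down, gripper open.
Joint ranges: [-2.91, 2.91], [-0.99, 1.94], [-1.21, 1.42], [-2.12, 2.29], [-1.49, 1.47], [-3.14, 3.14]. Speed limits (rad/s): [2.79, 2.79, 3.14, 3.14, 3.14, 3.14].

INTERFACE

Orientations are given as a unit quaternion [x, y, z, w].
In Python, from plant import env gives the robot as it stands. The module is installed in compiled form; this text tells all that it offers.
- The arm moves only by the tool servo_tool, never from a script. Its argument "rows" is a list of rows, each an object of numbers: "tx", "ty", "tz": the shift along the tool's x, y, z each as a share of 0.4 m, from -1 to 1; "wx", "wy", "wz": the turn, a rotation vector about the tool's x, y, z each as a share of 30 degrees, from -1 to 1; "hand": the gripper's target within -1 to 1 (shut at 1, half-way at 0, fully open at -1). A call has 1 to 10 rows; each row is the pose to reach, as a shift and turn from the pose commanded when the call began, along the tool's axes at that moment; what a row does not reach only later rows make up. A row lasts 1/10 s, in which the tool goes at most 50 mm and 8.59 degrees, less where a joint would pass 70% of its speed; a pose out of reach is approached as far as the arm can. A call with a number of a shift or a turn outside -1 to 1 is refused whole. A call with a gripper value outside its range is refused whole. The fingers move at their own pace and stop on an object; the grip force is fixed at half the most. Time passes only in rows, so rows that repeat a pose let the fingers close. It gives the time, the measured TCP pose, the force, the opening and the grip force at its end, in the units of the state.
- env.state(): the state, without advancing time (a new reading comes with each control period).
- env.capture(name): name is "side" or "top"; returns the picture (384x512x3 uint8, red, green, blue); there is no depth.
- env.calibration(name): a dict with "vertical_fov" (degrees; the focal length in pixels is half the picture's height over the tangent of half this angle, whatever the lens; pixels are square), "cx", "cy" (the principal point, pixels), "R" (3x3) and "t" (3): a world point X has camera coordinates R X + t. Camera axes: x right, y down, z forward; pixel columns grow to the right and rows downward; lengths in m; the calibration is good to about 2 mm. A picture is of the moment at which its call begins. calibration takes no time and is no camera call.
- env.close_job(): hands the job in; it is judged then, once.
Trained networks look in the newest picture that a camera, given by its name, has taken for a name from the list of things; names that differ only in an ending like _2 or _b are one class to them, and where a whole thing is asked for, a point or a joint stands for the part that bears it (a point fixed in the world has none). Each returns a list of dicts, best first, with "confidence" (0 to 1); they miss things now and then, are a little off and sometimes report something else, mostly with a low value. They report only what shows in the picture. A call takes as long as a camera call. They do not tell look-alikes from the thing itself.
- env.spot_in(camera, thing): "position" ([x, y, z] in m, in the coordinates of the camera as it stood for that picture, good to about 4 mm: the middle of the surface that is visible of it).
- env.mark_of(camera, thing): "position" ([x, y, z] in m, in the coordinates of the camera as it stood for that picture, good to about 4 mm: a listed point, or the origin of a listed thing).
The state is a dict: "time": time; "joint_pos": joint angles; "joint_vel": joint speeds; "tau": joint torques, N m; "ee_pos": TCP position; "tool_rot": TCP orientation; "wrist_force": force on the tool from outside, world axes, zero at the start; "wrist_torque": the same for the moment, N m; "finger_gap": opening from 0.0 (shut) to 1.0 (fully open); "gripper_force": force on a finger pad.
Only numpy, scipy, OpenCV 4.12 (cv2) and the standard library are available. Lean on these libraries where they do the work, as an engineer would, in place of code of your own. Each camera call takes 0.05 s, during which the arm holds its last target. There are 200 camera calls.

TASK

Wheel the little tip barrow forward until both its wheels touch the low wall of the plywood crate, meeting it softly and without lifting the wheels off the table. Then lift the handle so that the barrow tips forward over its wheels and all three empty tins roll out into the crate, and lower the barrow gently back onto its feet and let go. Leave the bowl, the tumbler and the mug where they are.

Things in the scene. Friction and masses are not known exactly. Their poses are not given: they have to be found in the camera images.
- crate: Fixed open plywood crate, 260 mm long (x), 200 wide (y); walls 6 thick, floor 4 thick. Side and far walls 75 high; the wall nearest the barrow is low, 32 high. Origin on the table at the middle of the outer face of that low wall; x level, pointing into the crate (the way the barrow is wheeled and tipped), z up.
- barrow: Loose grey steel tip barrow, 0.6 to 0.9 kg, free to roll and tip: open skip 175 long, 120 wide, 55 deep, floor 70 above the table, on two free-turning wheels 60 in diameter and two feet 105 behind the axle. Origin on the table midway under the axle (standing); x forward to the lip, y left, z up. It starts 40 to 90 mm short of the crate, up to 0.1 rad askew and 15 mm to one side.
- lip (a point): Middle of the skip's open, sloping front lip, 51 mm ahead of the axle and 87 mm above the table; it overhangs the crate's low wall when the wheels touch that wall. Tipping the barrow 0.9 to 1.1 rad about the axle empties it; beyond about 1.15 rad the lip strikes the crate floor. Axes as the barrow's.
- handle (a point): Middle of the handle: a round wooden sleeve 18 mm thick, 88 mm long, along the barrow's y, 210 mm behind the axle, 140 mm above the table when standing. It turns freely on its rod, so a hand that pinches it from above (fingers before and behind it) need not turn as the barrow tips. Two thin arms hold the rod 50 mm either side of the middle; it is 76 mm clear of the skip. Axes as the barrow's.
- hub_left (a point): Centre of the left wheel, on the axle: 54 mm to the left of the barrow's middle, 30 mm above the table. Wheel radius 30 mm, so at the wall it lies 30 mm short of the crate's origin along the crate's x. Axes as the barrow's.
- hub_right (a point): Centre of the right wheel, as the left one but 54 mm to the right.
- tin0: Empty aluminium sample tin, a plain closed cylinder 40 mm in diameter and 95 mm long, about 60 g, lying loose across the barrow. Origin at its centre; y along its axis.
- tin1: Second tin, just like the first, lying behind it in the barrow.
- tin2: Third tin, just like the others, rearmost in the barrow.
- bowl: White cupping bowl, 104 mm across and 55 mm high, origin under its base. To be left alone.
- tumbler: Glass tumbler, 70 mm across and 100 mm high, origin under its base. To be left alone.
- mug: White mug with a handle, 80 mm across and 90 mm high, origin under its base. To be left alone.
Things that resemble listed ones, but are neither listed nor needed, are in the scene too. What is shaped like the tin0 but pink or purple is not meant. Leave any black look-alike of the tin1 alone.

How it is judged:
By the outcome, as a careful person would: the job done as asked, in the order asked, and still so for the second after the job is handed in, with the robot touching nothing.
It also fails if it takes over 58 s, if anything falls off the work surface, if the arm or the gripper's body presses on something with over 40 N, if the wrist force passes 120 N, or if a joint passes its speed limit or range.

## Working session

There is one attempt and no reset: what is moved stays moved. The work goes in short steps, Python scripts to look and compute and a tool call to move; the robot and the scene stay as the last step left them, time stands still between calls to the robot, and variables do not carry over. Pictures are saved under pics/ and viewed, at most 10 in all, crops included, and the job is handed in when it is done.

Besides the shell and the picture viewer there is one more tool, called after "Call:" as a command line: name --argument value ..., lists and objects as JSON in quotes. servo_tool: Moves the arm, as the interface text tells. Its arguments: {"type":"object","properties":{"rows":{"type":"array","items":{"type":"object","properties":{"tx":{"type":"number"},"ty":{"type":"number"},"tz":{"type":"number"},"wx":{"type":"number"},"wy":{"type":"number"},"wz":{"type":"number"},"hand":{"type":"number"}}}}},"required":["rows"]}

```bash
mkdir -p pics; cat > h.py <<'E'
import numpy as np, cv2
from plant import env
def cal(c):
    k=env.calibration(c); return np.array(k["R"]),np.array(k["t"]),k
def world(c,p):
    R,t,_=cal(c); return R.T@(np.array(p)-t)
def px(c,X):
    R,t,k=cal(c); f=192/np.tan(np.radians(k["vertical_fov"])/2); q=R@np.array(X)+t
    return (q[:2]/q[2]*f+[k["cx"],k["cy"]])
def ray(c,uv):
    R,t,k=cal(c); f=192/np.tan(np.radians(k["vertical_fov"])/2)
    d=R.T@np.array([(uv[0]-k["cx"])/f,(uv[1]-k["cy"])/f,1]); return -R.T@t,d/np.linalg.norm(d)
def shot(c,n):
    im=env.capture(c); cv2.imwrite(f"pics/{n}.png",cv2.cvtColor(im,cv2.COLOR_RGB2BGR)); return im
E
python3 - <<'E'
from h import *
np.set_printoptions(precision=4,suppress=True)
for c in("side","top"):
    shot(c,c+"0"); R,t,k=cal(c); print(c,-R.T@t,R[2],k["vertical_fov"])
    for n in("crate","handle","lip","hub_left","hub_right","barrow","tin0"):
        for d in env.mark_of(c,n)[:3]:
            X=world(c,d["position"]); print(n,round(d["confidence"],2),X,px(c,X))
s=env.state();print(s["time"],s["ee_pos"],s["tool_rot"],s["wrist_force"])
E
```

```text
side [ 0.2479 -0.4846  0.8142] [ 0.3217  0.5373 -0.7796] 45.2742167958437
crate 0.88 [ 0.5193 -0.0365 -0.0041] [257.0486 247.7751]
handle 0.9 [0.436  0.2795 0.1411] [146.8537 123.77  ]
handle 0.25 [0.5477 0.0922 0.031 ] [237.1599 191.5547]
lip 0.73 [0.5108 0.0236 0.0888] [237.3451 203.043 ]
lip 0.28 [0.5497 0.0912 0.0299] [238.1707 191.7868]
hub_left 0.66 [0.5498 0.0914 0.0278] [238.2455 192.34  ]
hub_right 0.79 [0.4427 0.0617 0.0268] [201.506  222.6993]
barrow 0.77 [0.4969 0.0765 0.0039] [221.3284 213.5216]
tin0 0.94 [0.4843 0.1169 0.0945] [203.699  176.8717]
tin0 0.91 [0.7395 0.1999 0.0205] [282.1409 134.3437]
tin0 0.82 [0.4762 0.1677 0.0922] [189.4453 164.0088]
top [0.43   0.0209 0.8099] [ 0.1968 -0.0364 -0.9798] 54.32057726292714
crate 0.93 [ 0.5212 -0.0354 -0.0033] [283.4091 219.5242]
handle 0.6 [0.4403 0.2764 0.1378] [122.3569 292.5049]
lip 0.87 [0.5086 0.0244 0.0892] [256.6704 226.4852]
lip 0.42 [0.4732 0.1663 0.096 ] [186.5288 260.4697]
hub_right 0.6 [0.443  0.0582 0.0289] [247.9156 264.3616]
barrow 0.63 [0.4933 0.0719 0.0018] [237.5714 242.4337]
tin0 0.92 [0.481  0.1194 0.0952] [210.3775 251.0707]
tin0 0.85 [0.3211 0.1458 0.0159] [217.8338 334.2044]
tin0 0.76 [0.4728 0.1684 0.0956] [185.4863 260.9289]
0.8 [0.2178 0.4777 0.304 ] [0.2123 0.9772 0.     0.    ] [-0.5757 -0.3455  0.317 ]
```

View pics/side0.png

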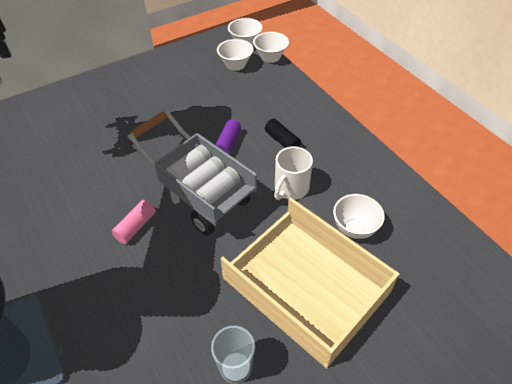

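View pics/top0.png

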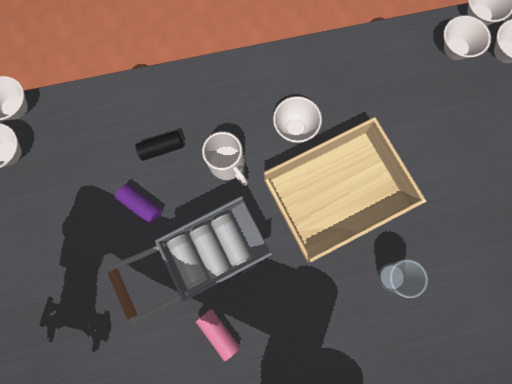

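The side view shows the barrow with its handle at about (150,124), three white tins in the skip, and the crate to the lower right. Its low wall runs from (225,265) to (293,208). In the top view the handle is at (122,293) and the low wall runs from (265,178) to (310,258). The mug, bowl and tumbler are clear of the path. The crate's yaw still has to be measured from its corners, so I'm enlarging it.

```bash
python3 - <<'E'
import cv2,numpy as np
a=cv2.imread("pics/side0.png")[190:370,210:410]; b=cv2.imread("pics/top0.png")[105:285,240:440]
a,b=[cv2.resize(i,(400,360),interpolation=cv2.INTER_CUBIC) for i in(a,b)]
cv2.imwrite("pics/crate.png",np.hstack([a,b]))
E
```

```text
(no output)
```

View pics/crate.png

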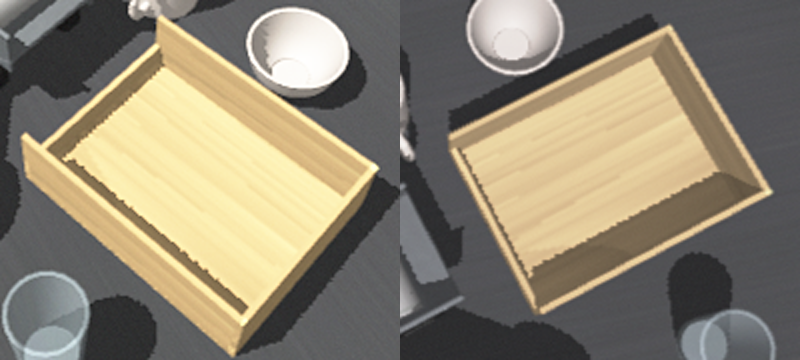

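```bash
cat > fit.py <<'E'
from h import *
from scipy.optimize import least_squares
obs=[("side",0,.1,(290,198)),("side",0,-.1,(221,256.5)),("side",.26,-.1,(328.5,353)),("side",.26,.1,(399,274)),
("top",0,.1,(265,172.5)),("top",.26,.1,(375,118)),("top",.26,-.1,(425.5,200.5)),("top",0,-.1,(308.5,261))]
def P(p,x,y,z): c,s=np.cos(p[2]),np.sin(p[2]); return [p[0]+c*x-s*y,p[1]+s*x+c*y,z]
f=lambda p:np.concatenate([px(c,P(p,x,y,.075))-uv for c,x,y,uv in obs])
r=least_squares(f,[.52,-.036,-1.2],loss="soft_l1"); crate=r.x
if __name__=="__main__":
    np.set_printoptions(precision=4,suppress=True); print(crate,f(crate).reshape(-1,2))
    def grp(c): return least_squares(lambda p:np.concatenate([px(q,P(p,x,y,.075))-uv for q,x,y,uv in obs if q==c]),crate).x
    print(grp("side"),grp("top"))
    H=np.array([.438,.278]);L=np.array([.5097,.024]);hl=np.array([.5498,.0914]);hr=np.array([.443,.060]);o=np.array([.495,.074])
    m={"h":(H,-.21,0),"l":(L,.051,0),"hl":(hl,0,.054),"hr":(hr,0,-.054),"o":(o,0,0)}
    g=lambda p:np.concatenate([P(p,x,y,0)[:2]-q for q,x,y in m.values()])
    b=least_squares(g,[.495,.074,-1.29]).x; print("barrow",b,g(b)*1e3)
    c,s=np.cos(crate[2]),np.sin(crate[2]); d=b[:2]-crate[:2]
    print("barrow in crate",[c*d[0]+s*d[1],-s*d[0]+c*d[1],b[2]-crate[2]],"handle",P(b,-.21,0,0))
E
python3 fit.py
```

```text
[ 0.5199 -0.0362 -1.3238] [[ 0.6922 -0.8826]
 [-1.2401  0.8026]
 [ 0.9611 -0.0269]
 [-0.4877  0.3175]
 [-1.7382 -1.2457]
 [ 0.1376 -0.5968]
 [-0.2869  1.6916]
 [ 0.7025  0.3063]]
[ 0.5205 -0.036  -1.327 ] [ 0.5193 -0.037  -1.3188]
barrow [ 0.4958  0.0749 -1.293 ] [ 0.2376 -1.1499  0.1038  1.8535 -2.0501 -1.6944  0.8892  0.092   0.8196
  0.8988]
barrow in crate [np.float64(-0.11365625874637757), np.float64(0.0038325257690147163), np.float64(0.030718955741584564)] handle [np.float64(0.4382375686822167), np.float64(0.276850075584141), 0]
```

Call:
servo_tool --rows '[{"tx":-0.08,"ty":-0.03,"tz":0,"wz":-0.12,"hand":-1},{"tx":-0.18,"ty":-0.06,"tz":0,"wz":-0.25,"hand":-1},{"tx":-0.28,"ty":-0.09,"wz":-0.4,"hand":-1},{"tx":-0.38,"ty":-0.12,"wz":-0.55,"hand":-1},{"tx":-0.48,"ty":-0.155,"wz":-0.7,"hand":-1},{"tx":-0.57,"ty":-0.185,"wz":-0.83,"hand":-1},{"tx":-0.64,"ty":-0.207,"wz":-0.92,"hand":-1},{"tx":-0.69,"ty":-0.223,"wz":-0.98,"hand":-1},{"tx":-0.709,"ty":-0.229,"wz":-1,"hand":-1},{"tx":-0.709,"ty":-0.229,"wz":-1,"hand":-1}]'

```text
invalid input
```

Call:
servo_tool --rows '[{"tx":-0.08,"ty":-0.03,"tz":0,"wx":0,"wy":0,"wz":-0.12,"hand":-1},{"tx":-0.18,"ty":-0.06,"tz":0,"wx":0,"wy":0,"wz":-0.25,"hand":-1},{"tx":-0.28,"ty":-0.09,"tz":0,"wx":0,"wy":0,"wz":-0.4,"hand":-1},{"tx":-0.38,"ty":-0.12,"tz":0,"wx":0,"wy":0,"wz":-0.55,"hand":-1},{"tx":-0.48,"ty":-0.155,"tz":0,"wx":0,"wy":0,"wz":-0.7,"hand":-1},{"tx":-0.57,"ty":-0.185,"tz":0,"wx":0,"wy":0,"wz":-0.83,"hand":-1},{"tx":-0.64,"ty":-0.207,"tz":0,"wx":0,"wy":0,"wz":-0.92,"hand":-1},{"tx":-0.69,"ty":-0.223,"tz":0,"wx":0,"wy":0,"wz":-0.98,"hand":-1},{"tx":-0.709,"ty":-0.229,"tz":0,"wx":0,"wy":0,"wz":-1,"hand":-1},{"tx":-0.709,"ty":-0.229,"tz":0,"wx":0,"wy":0,"wz":-1,"hand":-1}]'

```text
time: 1.8
ee_pos: [0.4383, 0.2762, 0.3038]
tool_rot: [-0.047, 0.999, 0.0, -0.0]
wrist_force: [-0.5, 0.1, 0.9]
finger_gap: 1.001
gripper_force: 0.0
```

Call:
servo_tool --rows '[{"tx":0,"ty":0,"tz":0.04,"wx":0,"wy":0,"wz":-0.15,"hand":-0.2},{"tx":0,"ty":0,"tz":0.1,"wx":0,"wy":0,"wz":-0.3,"hand":-0.2},{"tx":0,"ty":0,"tz":0.14,"wx":0,"wy":0,"wz":-0.35,"hand":-0.2},{"tx":0,"ty":0,"tz":0.14,"wx":0,"wy":0,"wz":-0.35,"hand":-0.2}]'

```text
time: 2.2
ee_pos: [0.4355, 0.2771, 0.2451]
tool_rot: [-0.14, 0.99, -0.001, -0.003]
wrist_force: [0.1, -0.2, -0.5]
finger_gap: 0.603
gripper_force: 0.0
```

```bash
python3 - <<'E'
from h import *
import scipy.spatial.transform as T
s=env.state(); R=T.Rotation.from_quat(s["tool_rot"]).as_matrix(); print(R.round(3),np.degrees(np.arctan2(R[1,1],R[0,1])),s["joint_pos"],s["finger_gap"])
for c in("side","top"):
    shot(c,c+"1")
    for d in env.mark_of(c,"handle")[:1]: print(d["confidence"],world(c,d["position"]))
a,b=[cv2.imread(f"pics/{c}1.png") for c in("side","top")]
cv2.imwrite("pics/v1.png",np.hstack([cv2.resize(a[60:260,90:290],(400,400)),cv2.resize(b[190:390-6,60:260],(400,400))]))
E
```

```text
[[-0.961 -0.277 -0.006]
 [-0.277  0.961 -0.002]
 [ 0.006 -0.    -1.   ]] 106.0689742862327 [ 4.36423074e-01  2.46675758e-02 -4.16204012e-02  1.51035704e+00
  5.69116460e-04  1.55965917e-01] 0.6026425803151599
0.78 [0.43839208 0.27862267 0.14200493]
0.7 [0.44320144 0.27633528 0.13822253]
```

View pics/v1.png

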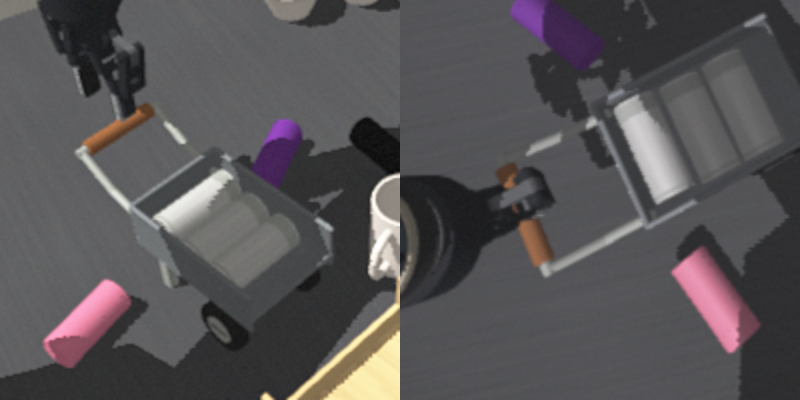

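The left half (side) shows the gripper above the sleeve, with the open fingers one before and one behind it. The sleeve runs from about (85,145) to (150,110) in that crop. In the right half (top) the fingers line up across the handle at about (525,200). The tins are still in the skip, so I'm going down and closing.

Call:
servo_tool --rows '[{"tx":-0.007,"ty":0,"tz":0.05,"wx":0,"wy":0,"wz":0,"hand":-0.2},{"tx":-0.007,"ty":0,"tz":0.1,"wx":0,"wy":0,"wz":0,"hand":-0.2},{"tx":-0.007,"ty":0,"tz":0.13,"wx":0,"wy":0,"wz":0,"hand":-0.2},{"tx":-0.007,"ty":0,"tz":0.13,"wx":0,"wy":0,"wz":0,"hand":0.1},{"tx":-0.007,"ty":0,"tz":0.13,"wx":0,"wy":0,"wz":0,"hand":0.3},{"tx":-0.007,"ty":0,"tz":0.13,"wx":0,"wy":0,"wz":0,"hand":0.5},{"tx":-0.007,"ty":0,"tz":0.13,"wx":0,"wy":0,"wz":0,"hand":0.6},{"tx":-0.007,"ty":0,"tz":0.13,"wx":0,"wy":0,"wz":0,"hand":0.8},{"tx":-0.007,"ty":0,"tz":0.13,"wx":0,"wy":0,"wz":0,"hand":1},{"tx":-0.007,"ty":0,"tz":0.13,"wx":0,"wy":0,"wz":0,"hand":1}]'

```text
time: 3.4
ee_pos: [0.4412, 0.2779, 0.1973]
tool_rot: [-0.139, 0.99, 0.001, 0.001]
wrist_force: [0.1, 0.6, 4.3]
finger_gap: 0.19
gripper_force: 58.6
```

```bash
python3 - <<'E'
from h import *
np.set_printoptions(precision=4,suppress=True)
import scipy.spatial.transform as T
for c in("side","top"):
    shot(c,c+"2")
    for n in("handle","lip","hub_left","hub_right","barrow"):
      for d in env.mark_of(c,n)[:1]: print(c,n,d["confidence"],world(c,d["position"]))
s=env.state(); R=T.Rotation.from_quat(s["tool_rot"]).as_matrix(); print(s["ee_pos"],R,np.degrees(np.arctan2(R[1,1],R[0,1])),s["wrist_force"],s["finger_gap"],s["time"])
E
```

```text
side handle 0.6 [0.4373 0.2798 0.1404]
side lip 0.61 [0.5091 0.0238 0.0873]
side hub_left 0.95 [0.5483 0.0945 0.0309]
side hub_right 0.64 [0.4434 0.0623 0.0273]
side barrow 0.94 [0.4973 0.0756 0.0005]
top handle 0.62 [0.442  0.2776 0.1373]
top lip 0.92 [0.5076 0.0269 0.0896]
top hub_left 0.18 [0.4951 0.0752 0.0042]
top hub_right 0.83 [0.439  0.0573 0.0317]
top barrow 0.55 [0.4956 0.0748 0.0019]
[0.4412 0.2781 0.1972] [[-0.9613 -0.2755  0.0022]
 [-0.2755  0.9613  0.002 ]
 [-0.0026  0.0013 -1.    ]] 105.99317012431474 [-0.9192  0.735   5.5418] 0.1845468286229578 4.0
```

Call:
servo_tool --rows '[{"tx":-0.004,"ty":0,"tz":-0.006,"wx":0,"wy":0,"wz":0.015,"hand":1},{"tx":-0.01,"ty":0,"tz":-0.012,"wx":0,"wy":0,"wz":0.04,"hand":1},{"tx":-0.0165,"ty":-0.004,"tz":-0.015,"wx":0,"wy":0,"wz":0.061,"hand":1},{"tx":-0.016,"ty":-0.012,"tz":-0.015,"wx":0,"wy":0,"wz":0.061,"hand":1},{"tx":-0.0155,"ty":-0.025,"tz":-0.015,"wx":0,"wy":0,"wz":0.061,"hand":1},{"tx":-0.015,"ty":-0.04,"tz":-0.015,"wx":0,"wy":0,"wz":0.061,"hand":1},{"tx":-0.0145,"ty":-0.055,"tz":-0.015,"wx":0,"wy":0,"wz":0.061,"hand":1},{"tx":-0.014,"ty":-0.07,"tz":-0.015,"wx":0,"wy":0,"wz":0.061,"hand":1},{"tx":-0.0135,"ty":-0.085,"tz":-0.015,"wx":0,"wy":0,"wz":0.061,"hand":1},{"tx":-0.013,"ty":-0.095,"tz":-0.015,"wx":0,"wy":0,"wz":0.061,"hand":1}]'

```text
time: 5.0
ee_pos: [0.4562, 0.2416, 0.2019]
tool_rot: [-0.123, 0.992, -0.0, -0.0]
wrist_force: [-1.3, -0.0, -2.8]
finger_gap: 0.188
gripper_force: 58.6
```

Call:
servo_tool --rows '[{"tx":0,"ty":-0.012,"tz":0,"wx":0,"wy":0,"wz":0,"hand":1},{"tx":0,"ty":-0.025,"tz":0,"wx":0,"wy":0,"wz":0,"hand":1},{"tx":0,"ty":-0.038,"tz":0,"wx":0,"wy":0,"wz":0,"hand":1},{"tx":0,"ty":-0.05,"tz":0,"wx":0,"wy":0,"wz":0,"hand":1},{"tx":0,"ty":-0.06,"tz":0,"wx":0,"wy":0,"wz":0,"hand":1},{"tx":0,"ty":-0.068,"tz":0,"wx":0,"wy":0,"wz":0,"hand":1},{"tx":0,"ty":-0.073,"tz":0,"wx":0,"wy":0,"wz":0,"hand":1},{"tx":0,"ty":-0.075,"tz":0,"wx":0,"wy":0,"wz":0,"hand":1}]'

```text
time: 5.8
ee_pos: [0.4634, 0.2131, 0.2019]
tool_rot: [-0.123, 0.992, 0.0, -0.0]
wrist_force: [-0.3, 0.2, -2.2]
finger_gap: 0.19
gripper_force: 58.6
```

```bash
cat > look.py <<'E'
import sys
from h import *; from fit import crate
np.set_printoptions(precision=4,suppress=True)
n0=sys.argv[1]; c,s=np.cos(crate[2]),np.sin(crate[2])
for cam in("side","top"):
    shot(cam,cam+n0)
    for n in("handle","lip","hub_left","hub_right","barrow"):
      for d in env.mark_of(cam,n)[:1]:
        X=world(cam,d["position"]); v=X[:2]-crate[:2]; print(cam,n,d["confidence"],"crate frame",np.array([c*v[0]+s*v[1],-s*v[0]+c*v[1],X[2]]))
st=env.state(); print(st["time"],st["ee_pos"],st["wrist_force"])
a,b=[cv2.imread(f"pics/{q}{n0}.png") for q in("side","top")]
cv2.imwrite(f"pics/v{n0}.png",np.hstack([cv2.resize(a[120:320,130:330],(400,400)),cv2.resize(b[130:330,140:340],(400,400))]))
E
python3 look.py 3
```

```text
side handle 0.8 crate frame [-0.2564  0.0047  0.1454]
side lip 0.7 crate frame [0.0042 0.0054 0.0863]
side hub_left 0.79 crate frame [-0.0494  0.0588  0.0287]
side hub_right 0.82 crate frame [-0.0484 -0.0528  0.0306]
side barrow 0.77 crate frame [-0.0466  0.0034  0.0028]
top handle 0.69 crate frame [-0.2538  0.0056  0.1451]
top lip 0.97 crate frame [0.0036 0.0026 0.0904]
top hub_left 0.52 crate frame [-0.2562  0.008   0.1451]
top hub_right 0.72 crate frame [-0.046  -0.0555  0.0319]
top barrow 0.78 crate frame [-0.0496  0.0011  0.0009]
6.4 [0.4633 0.2133 0.202 ] [-1.0032  0.0508 -2.6813]
```

View pics/v3.png

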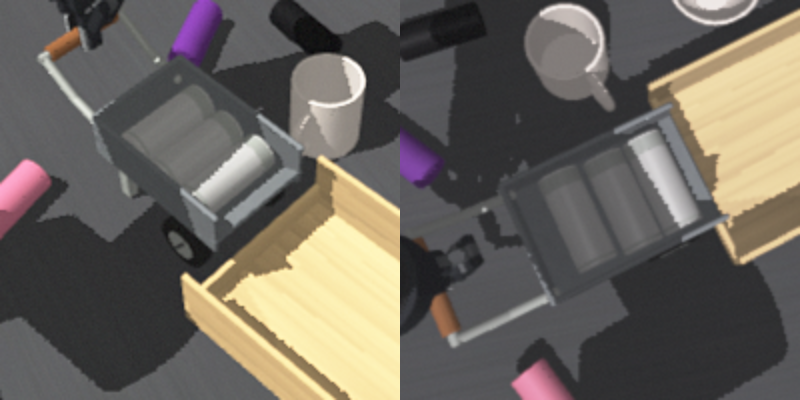

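The barrow is square to the wall and centred, with about 17 mm left. The hubs measure x = -0.048 against -0.030 at contact. Tins are still in the skip, and the near wheel is at (180,245) in the left crop. I'm creeping on slowly.

Call:
servo_tool --rows '[{"tx":0,"ty":-0.004,"tz":0,"wx":0,"wy":0,"wz":0,"hand":1},{"tx":0,"ty":-0.009,"tz":0,"wx":0,"wy":0,"wz":0,"hand":1},{"tx":0,"ty":-0.014,"tz":0,"wx":0,"wy":0,"wz":0,"hand":1},{"tx":0,"ty":-0.019,"tz":0,"wx":0,"wy":0,"wz":0,"hand":1},{"tx":0,"ty":-0.023,"tz":0,"wx":0,"wy":0,"wz":0,"hand":1},{"tx":0,"ty":-0.027,"tz":0,"wx":0,"wy":0,"wz":0,"hand":1},{"tx":0,"ty":-0.03,"tz":0,"wx":0,"wy":0,"wz":0,"hand":1},{"tx":0,"ty":-0.033,"tz":0,"wx":0,"wy":0,"wz":0,"hand":1}]'

```text
time: 7.2
ee_pos: [0.4666, 0.2003, 0.2019]
tool_rot: [-0.123, 0.992, 0.0, 0.0]
wrist_force: [-0.6, 0.7, -1.1]
finger_gap: 0.188
gripper_force: 58.6
```

Call:
servo_tool --rows '[{"tx":0,"ty":-0.003,"tz":0,"wx":0,"wy":0,"wz":0,"hand":1},{"tx":0,"ty":-0.006,"tz":0,"wx":0,"wy":0,"wz":0,"hand":1},{"tx":0,"ty":-0.008,"tz":0,"wx":0,"wy":0,"wz":0,"hand":1},{"tx":0,"ty":-0.008,"tz":0,"wx":0,"wy":0,"wz":0,"hand":1}]'

```text
time: 7.6
ee_pos: [0.4674, 0.1972, 0.2019]
tool_rot: [-0.123, 0.992, -0.0, 0.0]
wrist_force: [-0.1, -0.1, -1.4]
finger_gap: 0.19
gripper_force: 58.6
```

Call:
servo_tool --rows '[{"tx":0,"ty":-0.002,"tz":0,"wx":0,"wy":0,"wz":0,"hand":1},{"tx":0,"ty":-0.004,"tz":0,"wx":0,"wy":0,"wz":0,"hand":1},{"tx":0,"ty":-0.005,"tz":0,"wx":0,"wy":0,"wz":0,"hand":1},{"tx":0,"ty":-0.005,"tz":0,"wx":0,"wy":0,"wz":0,"hand":1}]'

```text
time: 8.0
ee_pos: [0.4677, 0.1959, 0.2021]
tool_rot: [-0.123, 0.992, 0.001, -0.0]
wrist_force: [-0.4, 1.6, -1.2]
finger_gap: 0.19
gripper_force: 58.8
```

Call:
servo_tool --rows '[{"tx":0,"ty":-0.002,"tz":0,"wx":0,"wy":0,"wz":0,"hand":1},{"tx":0,"ty":-0.003,"tz":0,"wx":0,"wy":0,"wz":0,"hand":1},{"tx":0,"ty":-0.003,"tz":0,"wx":0,"wy":0,"wz":0,"hand":1}]'

```text
time: 8.3
ee_pos: [0.4678, 0.1954, 0.2025]
tool_rot: [-0.124, 0.992, 0.002, -0.0]
wrist_force: [-2.6, 4.3, 1.6]
finger_gap: 0.184
gripper_force: 59.0
```

```bash
python3 look.py 4; python3 -c "
from plant import env
print(env.state()['wrist_torque'])"
```

```text
side handle 0.57 crate frame [-0.2399  0.0051  0.146 ]
side lip 0.76 crate frame [0.0253 0.0051 0.0898]
side hub_left 0.97 crate frame [-0.0322  0.0577  0.0286]
side hub_right 0.61 crate frame [-0.0331 -0.0527  0.0271]
side barrow 0.98 crate frame [-0.0337  0.0031  0.0007]
top handle 0.98 crate frame [-0.2403  0.0055  0.1463]
top lip 0.91 crate frame [0.0198 0.005  0.0866]
top hub_right 0.76 crate frame [-0.0279 -0.0556  0.0292]
8.9 [0.4678 0.1954 0.2024] [-3.7446  4.9956  0.337 ]
[ 1.03265966  0.57523441 -0.07645701]
```

Both hubs read level at about x = -0.032, with roughly 6 N on the wall and almost no yaw moment, so both wheels are touching. Next I'm working out the tipping arc about the axle.

```bash
python3 - <<'E'
import numpy as np
R=np.hypot(.21,.11); p0=np.arcsin(.1148/R)
A=np.radians([28.96,31,33.5,36,39,42,45,48,51,54,56.5,59,62,65,68,71,74,77,79.5,81.5,83,85,87,88.5])
f=(-np.cos(A)*R+np.cos(p0)*R)/.4; u=(np.sin(A)*R-.1148)/.4
for b in (0,10,20):
  for i in range(b,min(b+11,len(A))): print(round(np.degrees(A[i])-27.65,1),round(-(f[i]-f[b]),3),round(-(u[i]-u[b]),3))
  print()
E
```

```text
1.3 -0.0 -0.0
3.4 -0.011 -0.018
5.9 -0.024 -0.04
8.4 -0.039 -0.061
11.4 -0.058 -0.086
14.4 -0.078 -0.11
17.4 -0.099 -0.132
20.4 -0.122 -0.153
23.4 -0.146 -0.174
26.4 -0.17 -0.193
28.8 -0.191 -0.207

28.8 -0.0 -0.0
31.4 -0.022 -0.014
34.4 -0.049 -0.029
37.4 -0.077 -0.043
40.4 -0.105 -0.055
43.4 -0.134 -0.066
46.4 -0.164 -0.075
49.4 -0.194 -0.083
51.8 -0.219 -0.089
53.8 -0.24 -0.092
55.4 -0.255 -0.094

55.4 -0.0 -0.0
57.4 -0.021 -0.002
59.4 -0.041 -0.004
60.8 -0.057 -0.004
```

Call:
servo_tool --rows '[{"tx":0,"ty":-0.011,"tz":-0.018,"wx":0,"wy":0,"wz":0,"hand":1},{"tx":0,"ty":-0.024,"tz":-0.039,"wx":0,"wy":0,"wz":0,"hand":1},{"tx":0,"ty":-0.039,"tz":-0.061,"wx":0,"wy":0,"wz":0,"hand":1},{"tx":0,"ty":-0.058,"tz":-0.086,"wx":0,"wy":0,"wz":0,"hand":1},{"tx":0,"ty":-0.078,"tz":-0.11,"wx":0,"wy":0,"wz":0,"hand":1},{"tx":0,"ty":-0.099,"tz":-0.132,"wx":0,"wy":0,"wz":0,"hand":1},{"tx":0,"ty":-0.122,"tz":-0.153,"wx":0,"wy":0,"wz":0,"hand":1},{"tx":0,"ty":-0.146,"tz":-0.173,"wx":0,"wy":0,"wz":0,"hand":1},{"tx":0,"ty":-0.17,"tz":-0.192,"wx":0,"wy":0,"wz":0,"hand":1},{"tx":0,"ty":-0.191,"tz":-0.206,"wx":0,"wy":0,"wz":0,"hand":1}]'

```text
time: 9.9
ee_pos: [0.4871, 0.1198, 0.2864]
tool_rot: [-0.123, 0.992, 0.0, 0.001]
wrist_force: [-4.3, 4.2, 5.9]
finger_gap: 0.187
gripper_force: 59.5
```

Call:
servo_tool --rows '[{"tx":0,"ty":-0.022,"tz":-0.015,"wx":0,"wy":0,"wz":0,"hand":1},{"tx":0,"ty":-0.049,"tz":-0.03,"wx":0,"wy":0,"wz":0,"hand":1},{"tx":0,"ty":-0.077,"tz":-0.044,"wx":0,"wy":0,"wz":0,"hand":1},{"tx":0,"ty":-0.105,"tz":-0.056,"wx":0,"wy":0,"wz":0,"hand":1},{"tx":0,"ty":-0.134,"tz":-0.067,"wx":0,"wy":0,"wz":0,"hand":1},{"tx":0,"ty":-0.164,"tz":-0.076,"wx":0,"wy":0,"wz":0,"hand":1},{"tx":0,"ty":-0.194,"tz":-0.084,"wx":0,"wy":0,"wz":0,"hand":1},{"tx":0,"ty":-0.219,"tz":-0.09,"wx":0,"wy":0,"wz":0,"hand":1},{"tx":0,"ty":-0.24,"tz":-0.093,"wx":0,"wy":0,"wz":0,"hand":1},{"tx":0,"ty":-0.255,"tz":-0.095,"wx":0,"wy":0,"wz":0,"hand":1}]'

```text
time: 10.9
ee_pos: [0.5121, 0.0196, 0.3232]
tool_rot: [-0.123, 0.992, -0.001, 0.0]
wrist_force: [-2.4, -0.9, 5.3]
finger_gap: 0.187
gripper_force: 59.5
```

```bash
python3 look.py 5; python3 -c "
import cv2,numpy as np
a,b=[cv2.imread(f'pics/{q}5.png') for q in('side','top')]
cv2.imwrite('pics/v5.png',np.hstack([cv2.resize(a[140:370,140:370],(400,400)),cv2.resize(b[100:330,180:410],(400,400))]))"
```

```text
side handle 0.74 crate frame [-0.057   0.0025  0.267 ]
side lip 0.93 crate frame [0.0444 0.0002 0.0203]
side hub_right 0.64 crate frame [-0.0335 -0.0532  0.0289]
side barrow 0.77 crate frame [-0.0573  0.0077  0.0167]
11.5 [0.5119 0.0202 0.3232] [-2.8409 -0.4659  6.1358]
```

View pics/v5.png

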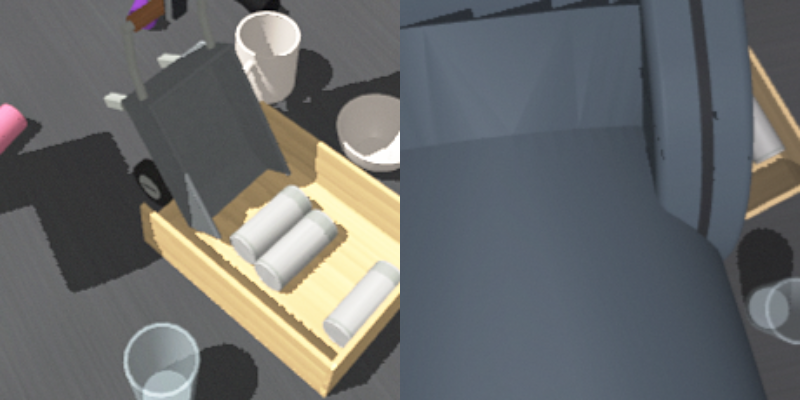

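The side view shows the skip tipped about 0.97 rad and all three tins on the crate floor, in the crop at (270,225), (297,250) and (362,303). The wheel is at (152,183), still at the wall. The bowl, mug and tumbler are untouched. I'm lowering along the same arc.

Call:
servo_tool --rows '[{"tx":0,"ty":0.015,"tz":0.002,"wx":0,"wy":0,"wz":0,"hand":1},{"tx":0,"ty":0.036,"tz":0.005,"wx":0,"wy":0,"wz":0,"hand":1},{"tx":0,"ty":0.061,"tz":0.011,"wx":0,"wy":0,"wz":0,"hand":1},{"tx":0,"ty":0.091,"tz":0.019,"wx":0,"wy":0,"wz":0,"hand":1},{"tx":0,"ty":0.121,"tz":0.028,"wx":0,"wy":0,"wz":0,"hand":1},{"tx":0,"ty":0.15,"tz":0.039,"wx":0,"wy":0,"wz":0,"hand":1},{"tx":0,"ty":0.178,"tz":0.051,"wx":0,"wy":0,"wz":0,"hand":1},{"tx":0,"ty":0.206,"tz":0.065,"wx":0,"wy":0,"wz":0,"hand":1},{"tx":0,"ty":0.233,"tz":0.08,"wx":0,"wy":0,"wz":0,"hand":1},{"tx":0,"ty":0.255,"tz":0.095,"wx":0,"wy":0,"wz":0,"hand":1}]'

```text
time: 12.5
ee_pos: [0.4865, 0.1216, 0.2849]
tool_rot: [-0.124, 0.992, 0.002, 0.0]
wrist_force: [-4.0, 5.0, 6.1]
finger_gap: 0.187
gripper_force: 59.6
```

Call:
servo_tool --rows '[{"tx":0,"ty":0.021,"tz":0.014,"wx":0,"wy":0,"wz":0,"hand":1},{"tx":0,"ty":0.045,"tz":0.033,"wx":0,"wy":0,"wz":0,"hand":1},{"tx":0,"ty":0.069,"tz":0.053,"wx":0,"wy":0,"wz":0,"hand":1},{"tx":0,"ty":0.092,"tz":0.074,"wx":0,"wy":0,"wz":0,"hand":1},{"tx":0,"ty":0.113,"tz":0.096,"wx":0,"wy":0,"wz":0,"hand":1},{"tx":0,"ty":0.133,"tz":0.12,"wx":0,"wy":0,"wz":0,"hand":1},{"tx":0,"ty":0.152,"tz":0.145,"wx":0,"wy":0,"wz":0,"hand":1},{"tx":0,"ty":0.167,"tz":0.167,"wx":0,"wy":0,"wz":0,"hand":1},{"tx":0,"ty":0.18,"tz":0.188,"wx":0,"wy":0,"wz":0,"hand":1},{"tx":0,"ty":0.185,"tz":0.198,"wx":0,"wy":0,"wz":0,"hand":1}]'

```text
time: 13.5
ee_pos: [0.4675, 0.1942, 0.2035]
tool_rot: [-0.124, 0.992, 0.003, -0.001]
wrist_force: [-3.9, 8.1, 2.7]
finger_gap: 0.185
gripper_force: 59.2
```

Call:
servo_tool --rows '[{"tx":0,"ty":0.004,"tz":0.005,"wx":0,"wy":0,"wz":0,"hand":1},{"tx":0,"ty":0.007,"tz":0.01,"wx":0,"wy":0,"wz":0,"hand":1},{"tx":0,"ty":0.01,"tz":0.014,"wx":0,"wy":0,"wz":0,"hand":1},{"tx":0,"ty":0.012,"tz":0.017,"wx":0,"wy":0,"wz":0,"hand":1},{"tx":0,"ty":0.014,"tz":0.019,"wx":0,"wy":0,"wz":0,"hand":1},{"tx":0,"ty":0.014,"tz":0.02,"wx":0,"wy":0,"wz":0,"hand":1},{"tx":0,"ty":0.014,"tz":0.02,"wx":0,"wy":0,"wz":0,"hand":1}]'

```text
time: 14.2
ee_pos: [0.4671, 0.198, 0.1975]
tool_rot: [-0.124, 0.992, 0.001, -0.0]
wrist_force: [-5.0, 2.9, 6.2]
finger_gap: 0.183
gripper_force: 59.5
```

Call:
servo_tool --rows '[{"tx":0.002,"ty":0.001,"tz":-0.001,"wx":0,"wy":0,"wz":0,"hand":1},{"tx":0.003,"ty":0.001,"tz":-0.002,"wx":0,"wy":0,"wz":0,"hand":1},{"tx":0.003,"ty":0.001,"tz":-0.002,"wx":0,"wy":0,"wz":0,"hand":0.4},{"tx":0.003,"ty":0.001,"tz":-0.002,"wx":0,"wy":0,"wz":0,"hand":0.2},{"tx":0.003,"ty":0.001,"tz":-0.002,"wx":0,"wy":0,"wz":0,"hand":0},{"tx":0.003,"ty":0.001,"tz":-0.002,"wx":0,"wy":0,"wz":0,"hand":-0.2},{"tx":0.003,"ty":0.001,"tz":-0.002,"wx":0,"wy":0,"wz":0,"hand":-0.2},{"tx":0.003,"ty":0.001,"tz":-0.002,"wx":0,"wy":0,"wz":0,"hand":-0.2}]'

```text
time: 15.0
ee_pos: [0.4661, 0.1973, 0.1978]
tool_rot: [-0.123, 0.992, -0.0, -0.0]
wrist_force: [-0.2, -0.0, 0.7]
finger_gap: 0.598
gripper_force: 0.0
```

Released with no force on the hand. I'm going straight up, then back out of the way.

Call:
servo_tool --rows '[{"tx":0,"ty":0,"tz":-0.03,"wx":0,"wy":0,"wz":0,"hand":-0.2},{"tx":0,"ty":0,"tz":-0.1,"wx":0,"wy":0,"wz":0,"hand":-0.2},{"tx":0,"ty":0,"tz":-0.2,"wx":0,"wy":0,"wz":0,"hand":-0.2},{"tx":0,"ty":0,"tz":-0.28,"wx":0,"wy":0,"wz":0,"hand":-0.2},{"tx":0,"ty":0.1,"tz":-0.3,"wx":0,"wy":0,"wz":0,"hand":-0.2},{"tx":0.05,"ty":0.2,"tz":-0.3,"wx":0,"wy":0,"wz":0,"hand":-0.2},{"tx":0.1,"ty":0.3,"tz":-0.3,"wx":0,"wy":0,"wz":0,"hand":-0.2},{"tx":0.15,"ty":0.4,"tz":-0.3,"wx":0,"wy":0,"wz":0,"hand":-0.2},{"tx":0.15,"ty":0.4,"tz":-0.3,"wx":0,"wy":0,"wz":0,"hand":-0.2}]'

```text
time: 15.9
ee_pos: [0.3655, 0.3412, 0.3194]
tool_rot: [-0.127, 0.992, 0.001, 0.0]
wrist_force: [0.1, -0.6, -0.2]
finger_gap: 0.598
gripper_force: 0.0
```

```bash
python3 look.py 6; python3 -c "
import cv2,numpy as np
a,b=[cv2.imread(f'pics/{q}6.png') for q in('side','top')]
cv2.imwrite('pics/v6.png',np.hstack([cv2.resize(a[90:370,130:410],(400,400)),cv2.resize(b[90:370,150:430],(400,400))]))"
```

```text
side handle 0.72 crate frame [-0.2411  0.003   0.1423]
side lip 0.73 crate frame [0.0216 0.0044 0.0902]
side hub_left 0.7 crate frame [-0.0311  0.0573  0.0278]
side hub_right 0.83 crate frame [-0.0351 -0.0509  0.0273]
side barrow 0.94 crate frame [-0.0311  0.0048  0.0016]
top handle 0.61 crate frame [ 0.0029  0.0009 -0.0034]
top lip 0.56 crate frame [0.0188 0.0039 0.092 ]
top hub_left 0.44 crate frame [ 0.2372 -0.0018  0.0225]
top barrow 0.64 crate frame [-0.0303  0.0046  0.0002]
16.5 [0.3692 0.3375 0.3179] [0.3359 0.1306 0.0331]
```

View pics/v6.png

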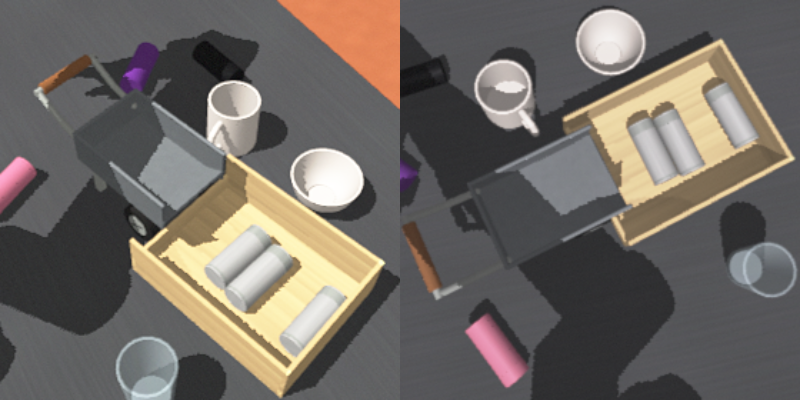

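The barrow is standing on its feet and empty at the wall, with its axle at about x = -0.031. All three tins lie in the crate, the other things are undisturbed, and the hand is clear.

```bash
python3 -c "
from plant import env
print(env.close_job())"
```

```text
the job is handed in; nothing more can be done
None
```

The job is handed in: the barrow was wheeled softly to the crate wall and tipped, all three tins are in the crate, and it stands back on its feet, released; the bowl, tumbler and mug were left alone.

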